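# Vent the vacuum chamber and unload the casting

## Robot

A 6-joint arm with a two-finger parallel gripper is mounted at the origin on the work surface. World frame = base frame: x ahead of the robot, y to its left, z up, the work surface at z = 0. Lengths are in m, angles in rad, forces in N, time in s.
With the tool pointing down it reaches from about 0.3 to 0.875 m from the base axis. Payload 6.4 kg.
Tool frame: the origin (TCP) lies midway between the tips of the shut fingers; the grasp point (between the pads) lies 19 mm behind it (ctrl.grip_point_offset is the distance from the TCP to the grasp point, in m); z points along the fingers, y is the line along which they close (so a half turn about z gives the same grasp; the last joint's range is limited). The gripper opens to 85 mm and grips with 20 to 120 N. Pads are 22 mm wide; open, the fingers measure 114 mm over their backs; the gripper's body (76 mm by 85 mm) begins 54 mm behind the grasp point. The pads swing forward as they close: fully open they stand 13 mm farther back than shut.
Start: joints at [-1.523, 0.181, 1.607, -0, 1.354, -0.206], TCP at [0.144, -0.557, 0.231] pointing down, gripper open.
Joint ranges: [-2.99, 2.99], [-0.89, 2.07], [0.3, 2.58], [-1.14, 4.28], [0, 2.63], [-3.12, 3.12]. Speed limits (rad/s): [2.57, 2.57, 3.01, 3.14, 3.14, 3.14].

## Interface

Orientations are given as a 3x3 rotation matrix whose columns are the frame's x, y, z axes.
In Python, from bench import ctrl gives the robot as it stands.
- The arm moves only by the tool inch_along, called after "Call:" in YAML: its name, and indented under it one key for each argument. Schema: {"type":"object","properties":{"motion":{"type":"array","items":{"type":"array","prefixItems":[{"type":"number"},{"type":"array","items":{"type":"number"},"minItems":3,"maxItems":3},{"type":"number"}],"minItems":3,"maxItems":3},"minItems":1,"maxItems":8},"only":{"type":"string"},"quiet":{"type":"boolean"},"lines":{"type":"string"}},"required":["motion"],"additionalProperties":false}. motion is a list of rows, 1 to 8 of them, each written [opening, [dx, dy, dz], turn]: the opening from 0.0 (shut) to 1.0 (fully open), then dx, dy, dz in a scale on which 1.0 is 80 cm, then a turn about the tool's z in normalised numbers (1 is 2 rad); each row shifts and turns the commanded pose from where the row before left it, along the tool's axes as they then stand; what a row does not reach is not made up. A row lasts 1/12 s, in which the tool goes at most 0.0417 m and 0.125 rad, less where a joint would pass 70% of its speed; a pose out of reach is approached as far as the arm can. The fingers move at their own pace and stop on an object; the grip force is fixed at half the most. Time passes only in rows, so rows that do not move let the fingers close. The tool returns the time, the measured TCP pose, the force, the opening and the grip force at its end. only (a regular expression) keeps the lines of the reply that match it, lines (a string "A,B") keeps lines A to B, and quiet returns only ok. Input that does not fit is refused with a message, and nothing moves.
- ctrl.get_obs(): the state, without advancing time (a new reading comes with each control period).
- ctrl.snapshot(name): name is "scene" or "top" or "wrist"; returns the picture (400x640x3 uint8, red, green, blue); there is no depth.
- ctrl.camera_model(name): a dict with "intrinsics" (3x3 intrinsics, pixels), "eye" and "rotation" of the camera in the world; the wrist camera has in their place "hand_eye" (4x4, takes a point from camera to tool coordinates, whose origin is the TCP and whose axes are the flange's). Camera axes: x right, y up, looking along -z (the intrinsics and any distortion apply to the point x, -y, -z); pixel columns grow to the right and rows downward; lengths in m; the calibration is good to about 2 mm. A picture is of the moment at which its call begins: read the wrist's pose just before it. camera_model takes no time and is no camera call.
- ctrl.hand_in(): hands the job in; it is judged then, once.
The state is a dict: "time": time; "joints": joint angles; "joint_velocities": joint speeds; "tau": joint torques, N m; "eef_pos": TCP position; "eef_rot": TCP orientation; "force": force on the tool from outside, world axes, zero at the start; "ft_torque": the same for the moment, N m; "gripper_width": opening from 0.0 (shut) to 1.0 (fully open); "gripper_force": force on a finger pad.
Only numpy, scipy, OpenCV 4.12 (cv2) and the standard library are available. Lean on these libraries where they do the work, as an engineer would, in place of code of your own. Each camera call takes 0.05 s, during which the arm holds its last target. There are 200 camera calls.

## Task

The casting in the vacuum chamber is ready: with the lid still down, turn the vent tap fully open to let the vacuum go, and leave it open. Then lift off the lid and lay it flat, handle up, centred on the round cork mat, and after that take out the casting and stand it upright in the middle of the free end of the plywood board. Set both down rather than dropping them, and do not push or tip any of the other things standing about.

Things in the scene. Friction and masses are not known exactly. Their poses are not given: they have to be found in the camera images.
- pot: The vacuum chamber: fixed round steel pot, outer diameter 160, height 126 (rim); inside diameter 148, inner floor 18 above the origin. Origin: centre of its underside on the table. Its own -x points from its centre to the vent tap; on the +x side a round gauge (48 across, 61 to 109 high) reaches out to 117 from the axis.
- tap (a joint): Vent tap angle, rad: 0 to 1.6 (stops at both ends), starts shut at 0 to 0.2; grows counter-clockwise seen looking down on the handle along its spindle. At 0 the bar lies crosswise to the brass pipe (shut), at 1.57 in line with it (open); fully open is over 1.3. Stays where left; turning takes about 0.12 N m. Vacuum holds the lid until the tap is well open.
- tap_grip (a point): Centre of the tap's dark steel handle bar, 74 long (y), 14 wide (x: pinch this way), 18 high (z), on the spindle. Its z axis is the spindle, pointing out of the tap, leaning 0.5 rad (29 deg) from vertical, outwards from the pot; axes turn with the tap. 142 from the pot's axis, 114 above the table; the tap's brass pipe leaves the pot's wall 75 above the table.
- lid: The loose clear plastic lid, 172 across and 12 thick, 0.4 kg, lying on the pot's rim. Origin: centre of the plate's flat underside (the face on the rim); z up. Below that face a plug, 136 across, reaches 14 down into the pot. A bar handle stands on top, along the lid's own y.
- lid_grip (a point): Centre of the lid's aluminium handle bar: 42 above the lid's origin; bar 90 long along y, 14 wide along x, 14 high, on two feet at y = +-36 (clear height under the bar 23).
- cast: The cream casting, a small seated figure, standing loose inside the pot on its floor: 92 high, plinth 46 (x) by 60 (y) by 14 high, trunk 34 (x) by 48 (y) from 14 to 68 high, round head 34 across on top. About 0.16 kg. Origin: centre of its underside; z up.
- mat: The round cork mat, fixed, 150 across, 8 thick, for the lid. Origin: centre of its underside on the table.
- board: The plywood board, fixed, 200 (x) by 120 (y), 15 thick. Origin: centre of its underside. Another casting stands on its -x half; the +x half is free.
- board_free (a point): Middle of the board's free end, on its top face: 50 from the board's centre along its +x.
- neighbour: Bystander: a finished cream casting, pawn-like, 56 across, 92 high, standing on the board's -x half. Origin: centre of its foot.
- bottle: Bystander: clear bottle, 56 across, 185 high, beside the pot. Origin: centre of its foot.
- gesso: Bystander: white jar, 60 across, 80 high, beside the pot. Origin: centre of its foot.
- paint1: Bystander: small paint jar, 34 across, 55 high, on one side of the tap. Origin: centre of its foot.
- paint2: Bystander: small paint jar, 34 across, 55 high, on the other side of the tap. Origin: centre of its foot.
- paint3: Bystander: paint jar, 40 across, 70 high, behind the cork mat. Origin: centre of its foot.
- tape: Bystander: roll of tape lying flat, 64 across, 24 high, in front of the cork mat. Origin: centre of its underside.
- brushes: Bystander: black cup, 68 across, with paint brushes standing in it, 190 high in all, behind the board. Origin: centre of its foot.

How it is judged:
By the outcome, as a careful person would: the job done as asked, in the order asked, and still so for the second after the job is handed in, with the robot touching nothing.
It also fails if it takes over 72 s, if anything falls off the work surface, if the arm or the gripper's body presses on something with over 40 N, if the wrist force passes 120 N, or if a joint passes its speed limit or range.

## Working session

There is one attempt and no reset: what is moved stays moved. The work goes in short steps, Python scripts to look and compute and a tool call to move; the robot and the scene stay as the last step left them, time stands still between calls to the robot, and variables do not carry over. Pictures are saved under pics/ and viewed, at most 10 in all, crops included, and the job is handed in when it is done.

```bash
ls; mkdir -p pics; python3 - <<'E'
from bench import ctrl
import cv2,numpy as np
o=ctrl.get_obs();print(o['time'],o['eef_pos'],np.round(o['eef_rot'],3),ctrl.grip_point_offset)
for n in("scene","top"):
    cv2.imwrite(f"pics/{n}0.png",ctrl.snapshot(n)[:,:,::-1])
    m=ctrl.camera_model(n);print(n,{k:np.round(v,4).tolist() if not isinstance(v,str) else v for k,v in m.items()})
print(ctrl.camera_model("wrist"))
E
```

```text
bench.py
pics
0.0 [ 0.1443486  -0.55601399  0.23038231] [[ 0.968  0.251 -0.   ]
 [ 0.251 -0.968  0.002]
 [ 0.    -0.002 -1.   ]] 0.0187
scene {'intrinsics': [[365.9475, 0.0, 314.5056], [0.0, 365.9475, 198.9559], [0.0, 0.0, 1.0]], 'eye': [0.9786, -0.275, 0.8376], 'rotation': [[0.4977, -0.6956, 0.5181], [0.8673, 0.3931, -0.3054], [0.0088, 0.6013, 0.7989]]}
top {'intrinsics': [[387.2467, 0.0, 318.1246], [0.0, 387.2467, 198.3634], [0.0, 0.0, 1.0]], 'eye': [0.4077, -0.0158, 1.3443], 'rotation': [[-0.0055, 0.9939, -0.1104], [-1.0, -0.0054, 0.0012], [0.0006, 0.1104, 0.9939]]}
{'intrinsics': array([[326.25368521,   0.        , 321.43380349],
       [  0.        , 326.25368521, 197.70731113],
       [  0.        ,   0.        ,   1.        ]]), 'hand_eye': array([[-4.29928036e-04,  9.60207894e-01,  2.79285902e-01,
         6.99055390e-02],
       [ 9.99999521e-01,  6.58305664e-04, -7.23926497e-04,
         3.27190666e-04],
       [-8.78975428e-04,  2.79285457e-01, -9.60207718e-01,
        -1.42055226e-01],
       [ 0.00000000e+00,  0.00000000e+00,  0.00000000e+00,
         1.00000000e+00]])}
```

View pics/scene0.png

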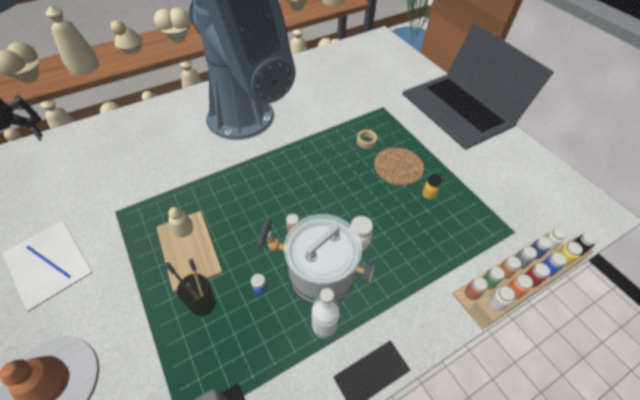

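View pics/top0.png

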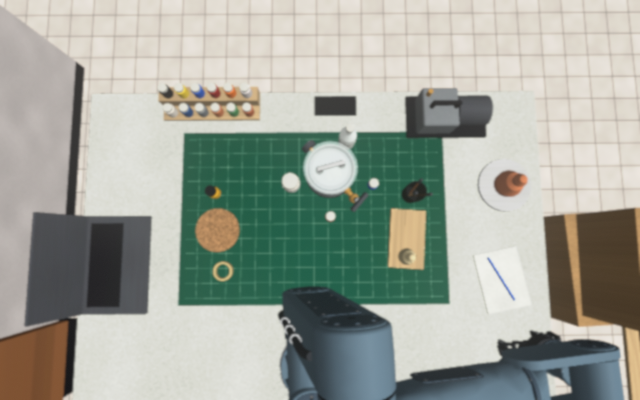

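The scene view shows the pot at about (325,250), with its tap and dark bar at (268,235), the mat at (399,166) and the board at (188,250). The top view shows the lid at (330,167), bar at (358,200), mat at (217,230) and board at (407,240). In that view the neighbour stands near the robot at (407,257), and the free end is the upper one, around (407,224). The brushes are at (415,190).

```bash
cat > h.py <<'E'
from bench import ctrl
import cv2,numpy as np
def model(n,obs=None):
    m=ctrl.camera_model(n);K=np.array(m["intrinsics"])
    if n!="wrist": return K,np.array(m["eye"]),np.array(m["rotation"])
    o=obs or ctrl.get_obs();R=np.array(o["eef_rot"]);H=np.array(m["hand_eye"])
    return K,np.array(o["eef_pos"])+R@H[:3,3],R@H[:3,:3]
def ray(c,px):
    K,e,R=c;p=np.linalg.solve(K,[px[0],px[1],1.]);return e,R@np.array([p[0],-p[1],-p[2]])
def onz(c,px,z):
    e,d=ray(c,px);return e+d*(z-e[2])/d[2]
def proj(c,X):
    K,e,R=c;q=R.T@(np.asarray(X,float)-e);q=K@np.array([q[0],-q[1],-q[2]]);return q[:2]/q[2]
def shot(n,name):
    o=ctrl.get_obs();c=model(n,o);im=ctrl.snapshot(n)[:,:,::-1].copy();cv2.imwrite(f"pics/{name}.png",im);return im,c,o
E
python3 - <<'E'
from h import *
c=model("top");im=cv2.imread("pics/top0.png")
for n,p,z in [("lid",(330,167),.138),("handle_l",(317,169),.168),("handle_r",(345,164),.168),("bar_l",(351,208),.114),("bar_r",(367,193),.114),("mat",(217,230),.008),("neigh",(407,257),.09),("bd1",(393,209),.015),("bd2",(426,210),.015),("bd3",(423,269),.015),("bd4",(389,267),.015),("paintA",(330,216),.055),("paintB",(374,183),.055),("gesso",(291,182),.08),("bottle",(347,137),.185),("brush",(414,192),.08)]:
    print(n,np.round(onz(c,p,z)[:2],3))
E
```

```text
lid [ 0.641 -0.055]
handle_l [ 0.629 -0.014]
handle_r [ 0.645 -0.101]
bar_l [ 0.513 -0.122]
bar_r [ 0.561 -0.174]
mat [0.449 0.331]
neigh [ 0.356 -0.301]
bd1 [ 0.517 -0.275]
bd2 [ 0.513 -0.389]
bd3 [ 0.313 -0.371]
bd4 [ 0.32  -0.256]
paintA [ 0.492 -0.057]
paintB [ 0.602 -0.206]
gesso [0.603 0.072]
bottle [ 0.725 -0.107]
brush [ 0.568 -0.333]
```

The rows are not in the units I measure in: shifts go in shares of 80 cm and turns go in shares of 2 rad. I convert before sending: 0.031 m is 0.0388, -0.019 m is -0.0238.

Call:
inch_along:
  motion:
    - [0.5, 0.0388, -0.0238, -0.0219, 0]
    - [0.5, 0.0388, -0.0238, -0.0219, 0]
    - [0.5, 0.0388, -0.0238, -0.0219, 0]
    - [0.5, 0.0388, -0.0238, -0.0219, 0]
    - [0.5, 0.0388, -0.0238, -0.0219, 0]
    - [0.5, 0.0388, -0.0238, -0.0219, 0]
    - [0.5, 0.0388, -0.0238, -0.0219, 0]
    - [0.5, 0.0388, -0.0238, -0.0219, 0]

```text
refused: motion[0]: [0.5, 0.0388, -0.0238, -0.0219, 0] is too long (schema: maxItems 3). Nothing was moved.
```

Wrong form. The message asks for rows with the three-number parts in brackets of their own, so I'll send the same numbers that way.

Call:
inch_along:
  motion:
    - [0.5, [0.0388, -0.0238, -0.0219], 0]
    - [0.5, [0.0388, -0.0238, -0.0219], 0]
    - [0.5, [0.0388, -0.0238, -0.0219], 0]
    - [0.5, [0.0388, -0.0238, -0.0219], 0]
    - [0.5, [0.0388, -0.0238, -0.0219], 0]
    - [0.5, [0.0388, -0.0238, -0.0219], 0]
    - [0.5, [0.0388, -0.0238, -0.0219], 0]
    - [0.5, [0.0388, -0.0238, -0.0219], 0]

```text
time: 0.77
eef_pos: [0.347, -0.3454, 0.3719]
eef_rot: [[0.968, 0.251, -0.0], [0.251, -0.968, 0.0], [-0.0, -0.0, -1.0]]
force: [0.8, -0.4, -0.4]
gripper_width: 0.503
gripper_force: 0.0
```

Call:
inch_along:
  motion:
    - [0.5, [0.0388, -0.0238, 0], 0]
    - [0.5, [0.0388, -0.0238, 0], 0]
    - [0.5, [0.0388, -0.0238, 0], 0]
    - [0.5, [0.0388, -0.0238, 0], 0]
    - [0.5, [0.0388, -0.0238, 0], 0]
    - [0.5, [0.0388, -0.0238, 0], 0]
    - [0.5, [0.0388, -0.0238, 0], 0]
    - [0.5, [0.0388, -0.0238, 0], 0]

```text
time: 1.43
eef_pos: [0.549, -0.136, 0.3709]
eef_rot: [[0.968, 0.251, -0.001], [0.251, -0.968, 0.0], [-0.001, -0.0, -1.0]]
force: [0.8, -1.3, 0.4]
gripper_width: 0.5
gripper_force: 0.0
```

Call:
inch_along:
  motion:
    - [0.5, [0, 0, 0], 0.06]
    - [0.5, [0, 0, 0], 0.06]
    - [0.5, [0, 0, 0], 0.06]
    - [0.5, [0, 0, 0], 0.06]
    - [0.5, [0, 0, 0], 0.06]
    - [0.5, [0, 0, 0], 0.06]
    - [0.5, [0, 0, 0], 0.06]
    - [0.5, [0, 0, 0], 0.06]

```text
time: 2.1
eef_pos: [0.548, -0.1377, 0.3707]
eef_rot: [[0.757, -0.653, -0.001], [-0.653, -0.757, 0.001], [-0.001, 0.0, -1.0]]
force: [0.3, -0.2, -0.2]
gripper_width: 0.5
gripper_force: 0.0
```

Call:
inch_along:
  motion:
    - [0.5, [0, 0, 0], 0.06]
    - [0.5, [0, 0, 0], 0]
    - [0.5, [0, 0, 0], 0]

```text
time: 2.35
eef_pos: [0.548, -0.1377, 0.3709]
eef_rot: [[0.68, -0.733, -0.001], [-0.733, -0.68, 0.0], [-0.001, 0.0, -1.0]]
force: [0.1, 0.1, -0.4]
gripper_width: 0.501
gripper_force: 0.0
```

```bash
python3 - <<'E'
from h import *
im,c,o=shot("wrist","w1");print(o['time'],np.round(o['joints'],2),np.round(o['eef_pos'],3),np.round(o['eef_rot'],3),o['gripper_width'])
E
```

```text
2.35 [-0.46  0.08  1.44 -0.    1.62  1.94] [ 0.548 -0.138  0.371] [[ 0.68  -0.733 -0.001]
 [-0.733 -0.68   0.   ]
 [-0.001  0.    -1.   ]] 0.5013283897232288
```

View pics/w1.png

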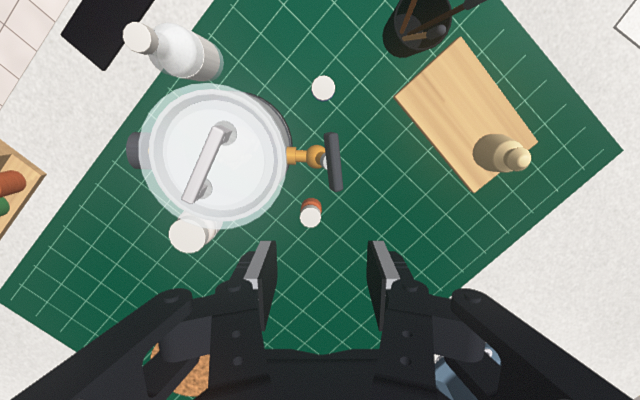

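The wrist view has the lid centred at about (214,153) with its handle running (217,130) to (191,200). The dark tap bar runs (333,135) to (336,190), and the brass pipe goes along row 156. The board's corners are at (460,38), (395,98), (475,192) and (537,142).

```bash
python3 - <<'E'
from h import *
im=cv2.imread("pics/w1.png");c=model("wrist")
g=im.max(2)
m=np.zeros(g.shape,np.uint8);m[120:205,318:352]=(g[120:205,318:352]<75)*255
n,l,s,ce=cv2.connectedComponentsWithStats(m);k=1+s[1:,4].argmax();print("bar",s[k],ce[k])
r=cv2.minAreaRect(np.argwhere(l==k)[:,::-1].astype(np.float32));b=cv2.boxPoints(r);print(r)
print([np.round(onz(c,p,.118),4)[:2] for p in b],"ctr",np.round(onz(c,r[0],.118),4))
# brushed handle of lid
hsv=cv2.cvtColor(im,cv2.COLOR_BGR2HSV)
m=(hsv[:,:,2]>200)*0
roi=im[110:220,160:260];cv2.imwrite("pics/crop_lid.png",cv2.resize(im[70:240,120:360],None,fx=3.2,fy=3.2,interpolation=cv2.INTER_CUBIC))
mw=cv2.inRange(hsv,(8,60,90),(24,200,255));mw[:30]=0
n,l,s,ce=cv2.connectedComponentsWithStats(mw)
for i in range(1,n):
    if s[i,4]>800:
        ct=np.argwhere(l==i)[:,::-1].astype(np.float32);h=cv2.convexHull(ct);q=cv2.approxPolyDP(h,8,True)[:,0];print("wood",s[i],[ (p.tolist(),np.round(onz(c,p,.015)[:2],4).tolist()) for p in q])
E
```

```text
bar [324 132  12  60 287] [328.78745645 160.94773519]
((329.0750427246094, 161.73219299316406), (59.20307159423828, 7.863304138183594), 86.12147521972656)
[array([ 0.5708, -0.1671]), array([ 0.5644, -0.174 ]), array([ 0.5107, -0.1244]), array([ 0.5174, -0.1172])] ctr [ 0.5415 -0.1463  0.118 ]
wood [  393    37   145   156 11487] [([537.0, 142.0], [0.3171, -0.3711]), ([524.0, 168.0], [0.2993, -0.3331]), ([473.0, 192.0], [0.3274, -0.2545]), ([393.0, 97.0], [0.5243, -0.2677]), ([461.0, 37.0], [0.5128, -0.3872])]
wood [   0  139   46  100 2200] [([0.0, 139.0], [0.9153, 0.1777]), ([45.0, 173.0], [0.839, 0.1783]), ([0.0, 238.0], [0.838, 0.3261])]
wood [173 354  37  43 861] [([209.0, 354.0], [0.4447, 0.2768]), ([207.0, 388.0], [0.3995, 0.3422]), ([174.0, 392.0], [0.4401, 0.393])]
```

View pics/crop_lid.png

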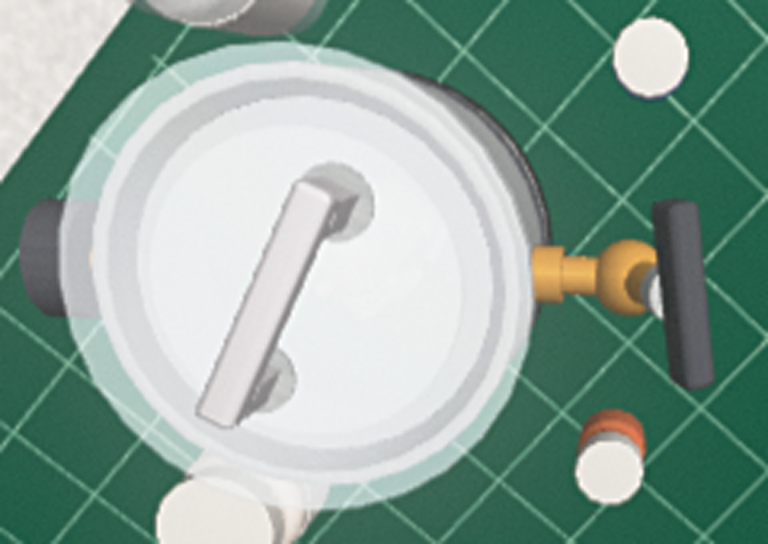

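The enlarged crop shows the tap bar's top face spanning crop (668,200) to (713,385), centre about (692,293). The handle's top face is centred at about (265,301), and the lid outline at about (298,275).

```bash
python3 - <<'E'
from h import *
c=model("wrist");P=lambda x,y,z:onz(c,(120+x/3.2,70+y/3.2),z)
az=lambda v:np.degrees(np.arctan2(v[1],v[0]))
for n,p in dict(bar=(692,293,.122),barA=(683,201,.122),barB=(700,386,.122),lid=(298,275,.132),hC=(265,301,.175),hA=(313,183,.175),hB=(217,419,.175)).items(): print(n,np.round(P(*p),4))
L=P(298,275,.132);H=P(265,301,.175);d=P(683,201,.122)-P(700,386,.122);print("bar len az",np.linalg.norm(d),az(d))
d=P(313,183,.175)-P(217,419,.175);print("handle",np.linalg.norm(d),az(d))
for pc in(L,H):
    B=P(692,293,.122);v=(B-pc)[:2];print("r",np.linalg.norm(v),az(v))
for a,b in (((62,260),(535,275)),((290,42),(310,508))):print("lid diam",np.linalg.norm(P(*a,.132)-P(*b,.132)))
E
```

```text
bar [ 0.5358 -0.1528  0.122 ]
barA [ 0.5619 -0.1753  0.122 ]
barB [ 0.5085 -0.1286  0.122 ]
lid [ 0.6478 -0.0604  0.132 ]
hC [ 0.6445 -0.061   0.175 ]
hA [ 0.6563 -0.1016  0.175 ]
hB [ 0.632  -0.0176  0.175 ]
bar len az 0.0709620260404674 -41.230416458489906
handle 0.08750080839755568 -73.8775391777597
r 0.1451150270153775 -140.4695365792588
r 0.14231814242737598 -139.80672045480404
lid diam 0.17243596916174322
lid diam 0.17224949251515984
```

In the tool's units: 0.04 m is 0.05, 0.0152 m is 0.019, -0.104 rad is -0.052.

Call:
inch_along:
  motion:
    - [0.5, [0, 0, 0.0125], -0.052]
    - [0.5, [0.0016, 0.019, 0.05], 0]
    - [0.5, [0, 0, 0.05], 0]
    - [0.5, [0, 0, 0.05], 0]
    - [0.5, [0, 0, 0.05], 0]
    - [0.5, [0, 0, 0.0375], 0]
    - [0.5, [0, 0, 0], 0]
    - [0.5, [0, 0, 0], 0]

```text
time: 3.07
eef_pos: [0.5383, -0.1492, 0.1712]
eef_rot: [[0.752, -0.66, -0.004], [-0.66, -0.752, 0.002], [-0.004, 0.001, -1.0]]
force: [-0.5, 0.2, 0.9]
gripper_width: 0.502
gripper_force: 0.0
```

```bash
python3 - <<'E'
from h import *
im,c,o=shot("wrist","w2");print(o['eef_pos'])
E
```

```text
[ 0.53831434 -0.14920739  0.17117456]
```

View pics/w2.png

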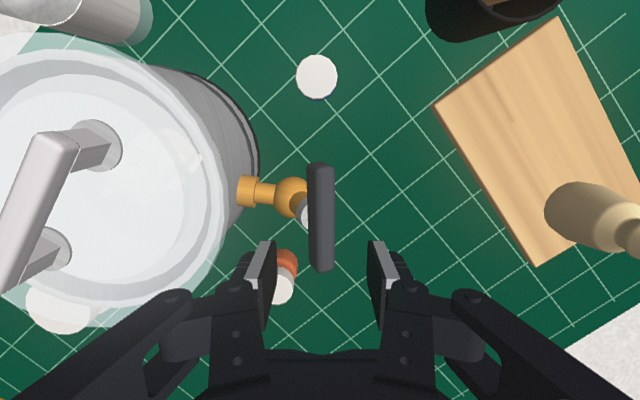

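The bar's top face is centred at about (324,216), parallel to the fingers and midway between them.

In the tool's units: 0.035 m is 0.0438, 0.031 m is 0.0388.

```bash
python3 -c "
from h import *
print(onz(model('wrist'),(324,216),.122)+[.0033,.0028,0])"
```

```text
[ 0.54337742 -0.1509178   0.122     ]
```

Call:
inch_along:
  motion:
    - [0.5, [0, 0, 0.0438], 0]
    - [0.5, [0, 0, 0.0388], 0]
    - [0.5, [0, 0, 0], 0]
    - [0.5, [0, 0, 0], 0]

```text
time: 3.45
eef_pos: [0.5399, -0.1499, 0.1078]
eef_rot: [[0.751, -0.66, 0.0], [-0.66, -0.751, -0.0], [0.0, -0.0, -1.0]]
force: [1.1, -0.1, -0.4]
gripper_width: 0.497
gripper_force: 0.0
```

In the tool's units: 0.003 m is 0.0038, 0.001 m is 0.0013.

Call:
inch_along:
  motion:
    - [0, [0.0013, 0, 0.0038], 0]
    - [0, [0, 0, 0], 0]
    - [0, [0, 0, 0], 0]
    - [0, [0, 0, 0], 0]
    - [0, [0, 0, 0], 0]

```text
time: 3.87
eef_pos: [0.5437, -0.1503, 0.1074]
eef_rot: [[0.75, -0.661, 0.008], [-0.661, -0.75, -0.001], [0.007, -0.005, -1.0]]
force: [4.4, 4.0, 2.8]
gripper_width: 0.245
gripper_force: 55.2
```

Call:
inch_along:
  motion:
    - [0, [0, 0, 0], -0.05]
    - [0, [0, 0, 0], -0.05]
    - [0, [0, 0, 0], -0.05]
    - [0, [0, 0, 0], -0.05]
    - [0, [0, 0, 0], 0]

```text
time: 4.28
eef_pos: [0.5434, -0.1483, 0.1093]
eef_rot: [[0.95, -0.311, 0.007], [-0.311, -0.95, 0.003], [0.006, -0.005, -1.0]]
force: [-4.7, 12.8, 21.8]
gripper_width: 0.226
gripper_force: 64.7
```

In the tool's units: -0.1 rad is -0.05.

Call:
inch_along:
  motion:
    - [0, [0, 0, 0], -0.05]
    - [0, [0, 0, 0], -0.05]
    - [0, [0, 0, 0], -0.05]
    - [0, [0, 0, 0], -0.05]
    - [0, [0, 0, 0], 0]

```text
time: 4.7
eef_pos: [0.5435, -0.1468, 0.1093]
eef_rot: [[0.996, 0.084, 0.007], [0.084, -0.996, 0.005], [0.008, -0.004, -1.0]]
force: [-1.4, 19.6, 22.6]
gripper_width: 0.199
gripper_force: 58.5
```

Call:
inch_along:
  motion:
    - [0, [0, 0, 0], -0.05]
    - [0, [0, 0, 0], -0.05]
    - [0, [0, 0, 0], -0.05]
    - [0, [0, 0, 0], -0.05]
    - [0, [0, 0, 0], 0]

```text
time: 5.12
eef_pos: [0.543, -0.1449, 0.1084]
eef_rot: [[0.885, 0.465, 0.006], [0.465, -0.885, 0.008], [0.009, -0.005, -1.0]]
force: [-0.6, 26.0, 20.6]
gripper_width: 0.172
gripper_force: 60.0
```

In the tool's units: -0.1 rad is -0.05.

Call:
inch_along:
  motion:
    - [0, [0, 0, 0], -0.05]
    - [0, [0, 0, 0], -0.05]
    - [0, [0, 0, 0], 0]
    - [0, [0, 0, 0], 0]

```text
time: 5.45
eef_pos: [0.5431, -0.1441, 0.1078]
eef_rot: [[0.778, 0.628, 0.006], [0.628, -0.778, 0.009], [0.01, -0.003, -1.0]]
force: [0.3, 29.4, 16.5]
gripper_width: 0.154
gripper_force: 85.1
```

Call:
inch_along:
  motion:
    - [0.4, [0, 0, 0], 0]
    - [0.4, [0, 0, 0], 0]
    - [0.4, [0, 0, 0], 0]
    - [0.4, [0, 0, -0.05], 0]
    - [0.4, [0, 0, -0.05], 0]
    - [0.4, [0, 0, -0.05], 0]
    - [0.4, [0, 0, -0.05], 0]
    - [0.4, [0, 0, 0], 0]

```text
time: 6.12
eef_pos: [0.5445, -0.1533, 0.2747]
eef_rot: [[0.779, 0.627, 0.016], [0.627, -0.779, -0.009], [0.007, 0.017, -1.0]]
force: [0.7, -0.1, 0.6]
gripper_width: 0.401
gripper_force: 0.0
```

```bash
python3 - <<'E'
from h import *
im,c,o=shot("wrist","w3");print(o['eef_pos'],o['joints'])
E
```

```text
[ 0.54446799 -0.1532641   0.27473911] [-4.83953573e-01  1.13523717e-01  1.59472607e+00 -4.19779849e-04
  1.41552346e+00  4.09571918e-01]
```

View pics/w3.png

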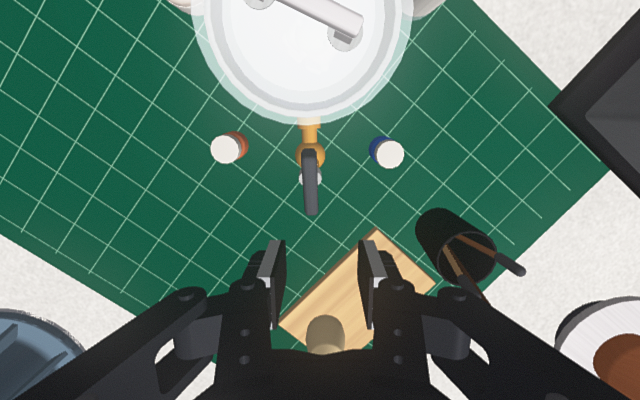

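The tap bar at (311,182) is now in line with the brass pipe at (310,130), so the tap is fully open. Next is the lid.

In the tool's units: 0.0338 m is 0.0423, -0.0027 m is -0.0034, -0.12 rad is -0.06.

Call:
inch_along:
  motion:
    - [0.5, [0.0423, -0.0034, -0.0188], 0]
    - [0.5, [0.0423, -0.0034, -0.0188], 0]
    - [0.5, [0.0423, -0.0034, 0], 0]
    - [0.5, [0.0423, -0.0034, 0], 0]
    - [0.5, [0, 0, 0], -0.06]
    - [0.5, [0, 0, 0], -0.06]
    - [0.5, [0, 0, 0], -0.06]
    - [0.5, [0, 0, 0], -0.06]

```text
time: 6.83
eef_pos: [0.6386, -0.0575, 0.2926]
eef_rot: [[0.396, 0.918, -0.001], [0.918, -0.396, -0.0], [-0.001, -0.001, -1.0]]
force: [-0.6, -0.2, -0.2]
gripper_width: 0.497
gripper_force: 0.0
```

Call:
inch_along:
  motion:
    - [0.5, [0, 0, 0], -0.06]
    - [0.5, [0, 0, 0], -0.06]
    - [0.5, [0, 0, 0], -0.06]
    - [0.5, [0, 0, 0], -0.06]
    - [0.5, [0, 0, 0], -0.06]
    - [0.5, [0, 0, 0], -0.0465]
    - [0.5, [0, 0, 0], 0]
    - [0.5, [0, 0, 0], 0]

```text
time: 7.5
eef_pos: [0.6385, -0.0577, 0.293]
eef_rot: [[-0.273, 0.962, -0.001], [0.962, 0.273, -0.0], [0.0, -0.001, -1.0]]
force: [-0.2, -0.4, 0.2]
gripper_width: 0.499
gripper_force: 0.0
```

```bash
python3 - <<'E'
from h import *
im,c,o=shot("wrist","w4");print(o['eef_pos'],o['joints'])
E
```

```text
[ 0.63848333 -0.0576604   0.2929537 ] [-2.74733519e-01  2.85134645e-01  1.35719429e+00 -2.62692509e-04
  1.49974000e+00 -5.51277793e-01]
```

View pics/w4.png

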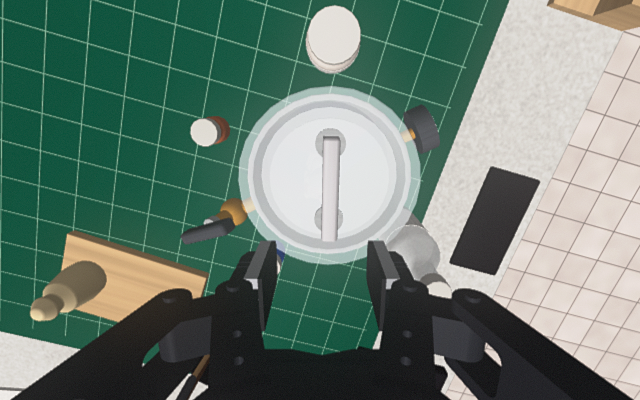

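The handle's top runs (331,137) to (330,241), upright in the picture and right of the finger midline. The bottle is to the right, with its body at (412,245) and cap near (432,285).

```bash
python3 - <<'E'
from h import *
o=ctrl.get_obs();c=model("wrist",o);R=np.array(o['eef_rot']);p=np.array(o['eef_pos'])
for n,px,z in(("hA",(331,137),.175),("hB",(330,241),.175),("hC",(330.5,189),.175),("lid",(330,174.5),.136),("gauge",(426,129),.1),("cap",(432,285),.185),("bottlebody",(412,245),.12),("tap",(205,231),.118)):
    w=onz(c,px,z);print(n,np.round(w,4),"tool",np.round(R.T@(w-p),4))
E
```

```text
hA [ 0.6326 -0.0129  0.175 ] tool [0.0445 0.0065 0.118 ]
hB [ 0.6566 -0.0984  0.175 ] tool [-0.0442  0.0063  0.118 ]
hC [ 0.644  -0.0537  0.175 ] tool [0.0022 0.0064 0.118 ]
lid [ 0.6435 -0.0499  0.136 ] tool [0.006  0.0069 0.157 ]
gauge [0.7265 0.0142 0.1   ] tool [0.045  0.1043 0.193 ]
cap [ 0.7516 -0.1097  0.185 ] tool [-0.0811  0.0946  0.108 ]
bottlebody [ 0.7488 -0.1022  0.12  ] tool [-0.073  0.094  0.173]
tap [ 0.5363 -0.1469  0.118 ] tool [-0.058  -0.1226  0.1751]
```

In the tool's units: 0.036 m is 0.045, 0.0064 m is 0.008.

Call:
inch_along:
  motion:
    - [0.5, [0.0013, 0.008, 0.045], 0]
    - [0.5, [0, 0, 0.045], 0]
    - [0.5, [0, 0, 0.045], 0]
    - [0.5, [0, 0, 0.045], 0]
    - [0.5, [0, 0, 0], 0]
    - [0.5, [0, 0, 0], 0]

```text
time: 8.05
eef_pos: [0.6429, -0.0542, 0.1474]
eef_rot: [[-0.275, 0.962, -0.005], [0.962, 0.275, 0.001], [0.003, -0.005, -1.0]]
force: [0.0, 0.8, 0.4]
gripper_width: 0.497
gripper_force: 0.0
```

Call:
inch_along:
  motion:
    - [0, [0, 0, 0], 0]
    - [0, [0, 0, 0], 0]
    - [0, [0, 0, 0], 0]
    - [0, [0, 0, 0], 0]
    - [0, [0, 0, 0], 0]

```text
time: 8.47
eef_pos: [0.6466, -0.0551, 0.1531]
eef_rot: [[-0.276, 0.961, 0.006], [0.961, 0.276, -0.002], [-0.003, 0.005, -1.0]]
force: [0.9, 0.0, 7.3]
gripper_width: 0.152
gripper_force: 60.4
```

In the tool's units: -0.02 m is -0.025, -0.015 m is -0.0188.

Call:
inch_along:
  motion:
    - [0, [0, 0, -0.0188], 0]
    - [0, [0, 0, -0.025], 0]
    - [0, [0, 0, 0], 0]
    - [0, [0, 0, 0], 0]

```text
time: 8.8
eef_pos: [0.6456, -0.0547, 0.1862]
eef_rot: [[-0.276, 0.961, 0.004], [0.961, 0.276, -0.001], [-0.002, 0.003, -1.0]]
force: [-0.6, -0.1, -3.4]
gripper_width: 0.15
gripper_force: 59.0
```

Call:
inch_along:
  motion:
    - [0, [0, 0, -0.0375], 0]
    - [0, [0, 0, -0.0375], 0]
    - [0, [0, 0, -0.0375], 0]
    - [0, [0, 0, 0], 0]
    - [0, [0, 0, 0], 0]

```text
time: 9.22
eef_pos: [0.6453, -0.0547, 0.2755]
eef_rot: [[-0.276, 0.961, 0.003], [0.961, 0.276, -0.001], [-0.002, 0.003, -1.0]]
force: [-0.3, 0.6, -2.4]
gripper_width: 0.15
gripper_force: 59.1
```

```bash
python3 - <<'E'
from h import *
im,c,o=shot("wrist","w5");im2=im.copy()
im3,_,_=shot("top","t5")
out=np.vstack([im[:300],cv2.resize(im3[80:320,160:480],(640,480))[:300]]);cv2.imwrite("pics/v5.png",out)
# mat in top view
hsv=cv2.cvtColor(im3,cv2.COLOR_BGR2HSV);m=cv2.inRange(hsv,(5,60,60),(22,255,255));m[:, :185]=0;m[:,250:]=0;m[:205]=0;m[:,:]&=255;m[256:]=0
print("mat px",cv2.minEnclosingCircle(np.argwhere(m)[:,::-1].astype(np.float32)),np.argwhere(m).mean(0)[::-1]);q=np.argwhere(m).mean(0)[::-1];print(onz(model("top"),q,.008))
print(o['eef_pos'])
E
```

```text
mat px ((217.24664306640625, 230.085205078125), 22.05467987060547) [217.03573837 229.8395145 ]
[0.44912466 0.33095949 0.008     ]
[ 0.64529437 -0.05466132  0.27549278]
```

View pics/v5.png

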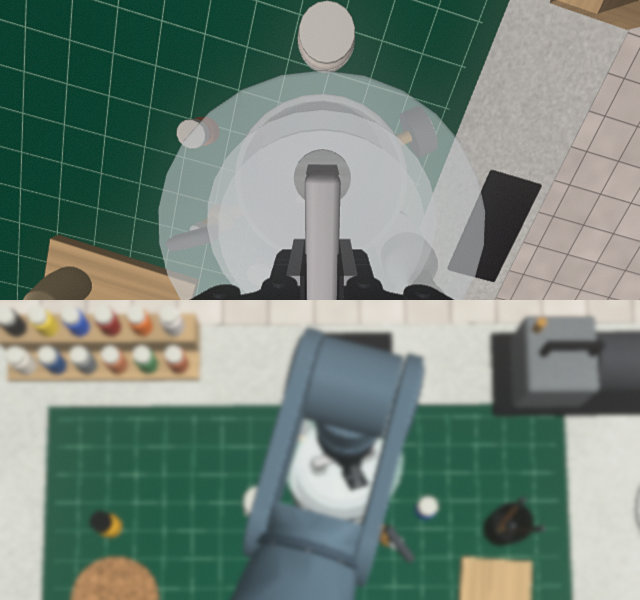

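The lid is held level on the handle and clear of the pot. In the lower half the mat is unobstructed at full-frame (217,230), with the paint jar above it.

In the tool's units: 0.0354 m is 0.0443, -0.0068 m is -0.0085.

```bash
python3 - <<'E'
from h import *
im=cv2.imread("pics/scene0.png");c=model("scene");hsv=cv2.cvtColor(im,cv2.COLOR_BGR2HSV);m=cv2.inRange(hsv,(5,60,60),(22,255,255))
k=np.zeros_like(m);k[140:190,370:424]=m[140:190,370:424]
n,l,s,ce=cv2.connectedComponentsWithStats(k);i=1+s[1:,4].argmax();e=cv2.fitEllipse(np.argwhere(l==i)[:,::-1].astype(np.float32)[:,None]) if 0 else None
ct=max(cv2.findContours((l==i).astype(np.uint8),0,2)[0],key=len)
w=np.array([onz(c,p[0],.008)[:2] for p in ct],np.float32);print("mat scene",s[i],ce[i],cv2.minEnclosingCircle(w),onz(c,ce[i],.008))
E
```

```text
mat scene [ 374  148   50   37 1438] [398.49791377 166.07301808] ((0.4553973078727722, 0.3290247917175293), 0.0770728588104248) [0.45772261 0.32776586 0.008     ]
```

Call:
inch_along:
  motion:
    - [0, [0.0443, -0.0085, 0], 0]
    - [0, [0.0443, -0.0085, 0], 0]
    - [0, [0.0443, -0.0085, 0], 0]
    - [0, [0.0443, -0.0085, 0], 0]
    - [0, [0.0443, -0.0085, 0], 0]
    - [0, [0.0443, -0.0085, 0], 0]
    - [0, [0.0443, -0.0085, 0], 0]
    - [0, [0.0443, -0.0085, 0], 0]

```text
time: 9.98
eef_pos: [0.5116, 0.2038, 0.2715]
eef_rot: [[-0.276, 0.961, -0.004], [0.961, 0.276, -0.001], [0.001, -0.004, -1.0]]
force: [0.7, 0.6, -3.1]
gripper_width: 0.151
gripper_force: 59.2
```

Call:
inch_along:
  motion:
    - [0, [0.0443, -0.0085, 0], 0]
    - [0, [0.0443, -0.0085, 0], 0]
    - [0, [0, 0, 0], 0]
    - [0, [0, 0, 0], 0]

```text
time: 10.32
eef_pos: [0.4791, 0.2683, 0.2718]
eef_rot: [[-0.28, 0.96, -0.004], [0.96, 0.28, -0.001], [-0.0, -0.004, -1.0]]
force: [0.9, -0.3, -3.0]
gripper_width: 0.149
gripper_force: 59.2
```

```bash
python3 - <<'E'
from h import *
im,c,o=shot("wrist","w6");print(o['eef_pos'],np.round(o['eef_rot'],3).tolist(),o['joints'])
im3,_,_=shot("scene","s6")
hsv=cv2.cvtColor(im,cv2.COLOR_BGR2HSV);m=cv2.inRange(hsv,(4,70,60),(22,255,255))
n,l,s,ce=cv2.connectedComponentsWithStats(m)
for i in range(1,n):
    if s[i,4]>600:
        ct=max(cv2.findContours((l==i).astype(np.uint8),0,1)[0],key=len);w=np.array([onz(c,p[0],.008)[:2] for p in ct],np.float32);print(s[i],cv2.minEnclosingCircle(w))
cv2.imwrite("pics/v6.png",im)
E
```

```text
[0.47908719 0.26825304 0.27184585] [[-0.28, 0.96, -0.004], [0.96, 0.28, -0.001], [-0.0, -0.004, -1.0]] [ 2.94252437e-01  9.34406800e-02  1.62235815e+00 -7.50858303e-05
  1.42998586e+00  1.04127922e-02]
[ 259   38  116   45 2854] ((0.44428014755249023, 0.35865557193756104), 0.06753122806549072)
[ 168   63   60   58 1393] ((0.31255778670310974, 0.3057389557361603), 0.035326700657606125)
[ 554  130   86  195 6460] ((0.9119813442230225, 0.29024738073349), 0.1435762494802475)
```

View pics/v6.png

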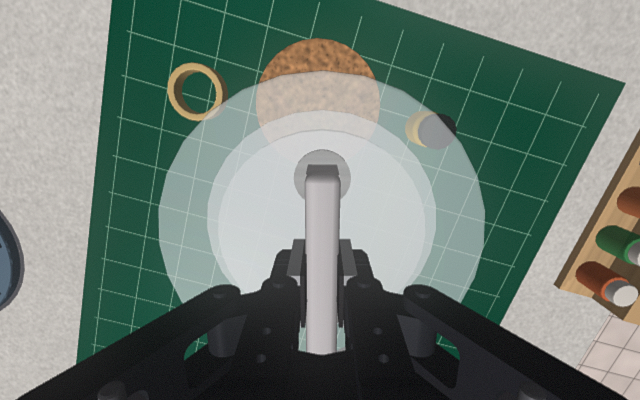

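Through the clear lid the mat appears with its top edge at (318,38), left edge at (256,95) and right edge at (380,95). The tape at (196,91) and jar at (430,130) are clear of it.

```bash
python3 - <<'E'
from h import *
from scipy.optimize import least_squares
o=ctrl.get_obs();c=model("wrist",o);R=np.array(o['eef_rot']);p=np.array(o['eef_pos'])
im=cv2.imread("pics/v6.png");hsv=cv2.cvtColor(im,cv2.COLOR_BGR2HSV);m=cv2.inRange(hsv,(4,70,60),(22,255,255));m[72:]=0;m[:,:240]=0;m[:,400:]=0
m=cv2.morphologyEx(m,cv2.MORPH_CLOSE,np.ones((5,5)))
pts=[]
for y in range(45,70):
    xs=np.flatnonzero(m[y]);pts+=[(xs[0]-.5,y),(xs[-1]+.5,y)]
for x in range(295,342,3): pts.append((x,np.flatnonzero(m[:,x])[0]-.5))
pts+=[(256,95),(380,95)]
w=np.array([onz(c,q,.008)[:2] for q in pts])
s=least_squares(lambda v:np.hypot(*(w-v[:2]).T)-v[2],[.449,.331,.075],loss="soft_l1",f_scale=.001);print(s.x)
C=np.array([.452,.330])
for t in(s.x[:2],C): print(np.round(R.T@np.append(t-p[:2],0),4))
E
```

```text
[0.4561117  0.32802749 0.07475533]
[ 0.066  -0.0066 -0.    ]
[ 0.069 -0.01  -0.   ]
```

In the tool's units: 0.035 m is 0.0438, 0.0335 m is 0.0419.

Call:
inch_along:
  motion:
    - [0, [0.0419, -0.0049, 0], 0]
    - [0, [0.0419, -0.0049, 0], 0]
    - [0, [0, 0, 0.0438], 0]
    - [0, [0, 0, 0.0438], 0]
    - [0, [0, 0, 0.0438], 0]
    - [0, [0, 0, 0.0438], 0]
    - [0, [0, 0, 0], 0]
    - [0, [0, 0, 0], 0]

```text
time: 11.08
eef_pos: [0.4542, 0.3272, 0.1321]
eef_rot: [[-0.274, 0.962, -0.006], [0.962, 0.274, -0.003], [-0.001, -0.006, -1.0]]
force: [-0.0, 0.6, -3.2]
gripper_width: 0.153
gripper_force: 59.4
```

Call:
inch_along:
  motion:
    - [0, [0, 0, 0.0375], 0]
    - [0, [0, 0, 0.0313], 0]
    - [0, [0, 0, 0.0188], 0]
    - [0, [0, 0, 0], 0]
    - [0, [0, 0, 0], 0]

```text
time: 11.5
eef_pos: [0.457, 0.3293, 0.0663]
eef_rot: [[-0.276, 0.961, 0.002], [0.961, 0.276, 0.001], [0.0, 0.002, -1.0]]
force: [-0.8, -0.6, -3.1]
gripper_width: 0.146
gripper_force: 59.3
```

In the tool's units: 0.006 m is 0.0075, 0.004 m is 0.005.

Call:
inch_along:
  motion:
    - [0, [0, 0, 0.0075], 0]
    - [0, [0, 0, 0.005], 0]
    - [0, [0, 0, 0.0038], 0]
    - [0, [0, 0, 0], 0]

```text
time: 11.83
eef_pos: [0.4554, 0.3292, 0.0515]
eef_rot: [[-0.276, 0.961, 0.0], [0.961, 0.276, 0.0], [0.0, 0.0, -1.0]]
force: [-0.8, 0.2, -3.9]
gripper_width: 0.152
gripper_force: 59.3
```

Call:
inch_along:
  motion:
    - [0, [0, 0, 0.0038], 0]
    - [0, [0, 0, 0], 0]
    - [0, [0, 0, 0], 0]

```text
time: 12.08
eef_pos: [0.4558, 0.3295, 0.0491]
eef_rot: [[-0.276, 0.961, 0.001], [0.961, 0.276, 0.001], [0.0, 0.001, -1.0]]
force: [-1.2, -0.2, 2.8]
gripper_width: 0.15
gripper_force: 60.2
```

In the tool's units: -0.04 m is -0.05, -0.02 m is -0.025.

Call:
inch_along:
  motion:
    - [0, [0, 0, 0.0013], 0]
    - [0.5, [0, 0, 0], 0]
    - [0.5, [0, 0, 0], 0]
    - [0.5, [0, 0, 0], 0]
    - [0.5, [0, 0, -0.025], 0]
    - [0.5, [0, 0, -0.05], 0]
    - [0.5, [0, 0, -0.05], 0]
    - [0.5, [0, 0, -0.05], 0]

```text
time: 12.75
eef_pos: [0.4548, 0.3289, 0.1884]
eef_rot: [[-0.276, 0.961, -0.001], [0.961, 0.276, -0.001], [-0.0, -0.001, -1.0]]
force: [0.3, -1.1, 1.1]
gripper_width: 0.499
gripper_force: 0.0
```

Call:
inch_along:
  motion:
    - [0.5, [0, 0, -0.05], 0]
    - [0.5, [0, 0, -0.05], 0]
    - [0.5, [-0.0443, 0.0081, -0.025], 0]
    - [0.5, [-0.0443, 0.0081, -0.025], 0]
    - [0.5, [-0.0443, 0.0081, 0], 0]
    - [0.5, [-0.0443, 0.0081, 0], 0]
    - [0.5, [-0.0443, 0.0081, 0], 0]
    - [0.5, [-0.0443, 0.0081, 0], 0]

```text
time: 13.42
eef_pos: [0.552, 0.1342, 0.3075]
eef_rot: [[-0.277, 0.961, 0.001], [0.961, 0.277, 0.0], [-0.0, 0.001, -1.0]]
force: [0.5, 0.7, 0.0]
gripper_width: 0.497
gripper_force: 0.0
```

Call:
inch_along:
  motion:
    - [0.5, [-0.0443, 0.0081, 0], 0]
    - [0.5, [-0.0443, 0.0081, 0], 0]
    - [0.5, [-0.0443, 0.0081, 0], 0]
    - [0.5, [-0.0443, 0.0081, 0], 0]
    - [0.5, [-0.0443, 0.0081, 0], 0]
    - [0.5, [-0.0443, 0.0081, 0], 0]
    - [0.5, [0, 0, 0], 0]
    - [0.5, [0, 0, 0], 0]

```text
time: 14.08
eef_pos: [0.6479, -0.0595, 0.3062]
eef_rot: [[-0.273, 0.962, -0.001], [0.962, 0.273, 0.0], [0.001, -0.001, -1.0]]
force: [0.9, 0.8, -0.1]
gripper_width: 0.503
gripper_force: 0.0
```

```bash
python3 - <<'E'
from h import *
im,c,o=shot("wrist","w7");print(o['eef_pos'],np.round(o['joints'],2))
im3,_,_=shot("scene","s7")
cv2.imwrite("pics/v7.png",np.hstack([im[:,100:540],cv2.resize(im3[110:230,300:480],(360,240)).copy() if 0 else cv2.copyMakeBorder(cv2.resize(im3[110:230,320:500],(360,240)),0,160,0,0,cv2.BORDER_CONSTANT)]))
E
```

```text
[ 0.6478778  -0.05953915  0.30623859] [-0.27  0.3   1.31  0.    1.53 -0.55]
```

View pics/v7.png

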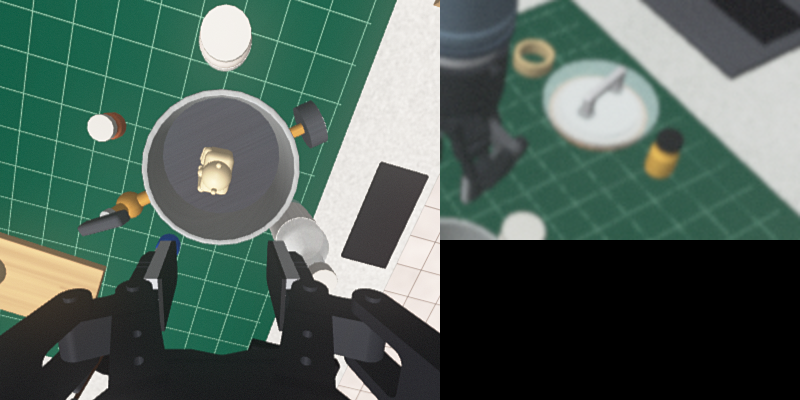

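The wrist half shows the open pot with the casting at full-frame (315,171), its long side roughly vertical in the picture. The scene half shows the lid lying flat, handle up, on the mat. That is the last of my 10 pictures, so from here I measure numerically.

```bash
python3 - <<'E'
from h import *
o=ctrl.get_obs();c=model("wrist",o);R=np.array(o['eef_rot']);p=np.array(o['eef_pos'])
im=cv2.imread("pics/w7.png");hsv=cv2.cvtColor(im,cv2.COLOR_BGR2HSV)
m=np.zeros(im.shape[:2],np.uint8);m[105:230,260:385]=cv2.inRange(hsv,(12,30,100),(35,255,255))[105:230,260:385]
n,l,s,ce=cv2.connectedComponentsWithStats(m);i=1+s[1:,4].argmax();print(s[i],ce[i])
x,y,w,h=s[i,:4]
for r in range(y,y+h,2):
    print(r,''.join(('%x'%(int(im[r,q].max())//16)) if l[r,q]==i else '.' for q in range(x,x+w)))
ct=max(cv2.findContours((l==i).astype(np.uint8),0,1)[0],key=len)
print("rect",cv2.minAreaRect(ct), cv2.approxPolyDP(cv2.convexHull(ct),2.5,True)[:,0].tolist())
for z in(.02,.032,.086,.093,.110):print(z,"tool x,y of centroid",np.round((R.T@(onz(c,ce[i],z)-p))[:2],4))
# pot rim: project expected centre
for z in (.126,.018): print("pot ctr px",proj(c,[.645,-.057,z]))
print("nadir",proj(c,[*c[1][:2],0]))
E
```

```text
[ 297  147   37   48 1464] [314.8784153  170.16051913]
147 .......8a888887777776................
149 ......cecdddca97788878877777777......
151 .....9fefffdca98888777877878777877...
153 ....8edefeaaaaaaaa999988888788788776.
155 ....deefcbdddddddcccbbbaaaa999998877.
157 ...cfdeebeeeffffeeeeeeedddccccbba998.
159 ...ceefccefffffffffffffffeeeeeeddcba7
161 ....fffbdefffeeba99999abdfffffffedcb8
163 ....dfecefd998888888bcb9888aefffeddb8
165 ..8a98acb989999aaaaefffea99889cfedca6
167 .bfda9a99aabbbbbbbbcfffd99999889cdc8.
169 .9b9999bbcccddddddccccbbbaa999888ba7.
171 .deeebbcddddeeeeeeeddddccbbaaa98888..
173 8ffffcddeeeeeeeeeeeeeeedddcbbaa9887..
175 .cffedeeeeeffffffffffeeeedddcbba987..
177 .8abbdeefffffffffffffffeeeeddccba97..
179 .9aaceefffffffffffffffffeeeeddcba9...
181 .aaaeeeffffffff...fffffffeeeedcba8...
183 .aacffeffffffff....fffffffeeedcb8....
185 .bbdffffffffffffffffffffffeeddb9.....
187 9ffefffffffffffffffffffffeedddc7.....
189 9fffffffffffffc8889cffeeeedeeea......
191 ..cefdaacdefffeefdadfffffffeed.......
193 ..............e..fbbeffffffeb........
rect ((314.729736328125, 170.6216278076172), (34.52378845214844, 47.34690856933594), 9.462322235107422) [[329, 150], [333, 165], [326, 192], [311, 194], [299, 191], [297, 172], [303, 148]]
0.02 tool x,y of centroid [-0.0161 -0.0099]
0.032 tool x,y of centroid [-0.0137 -0.0096]
0.086 tool x,y of centroid [-0.0028 -0.0085]
0.093 tool x,y of centroid [-0.0014 -0.0084]
0.11 tool x,y of centroid [ 0.0021 -0.008 ]
pot ctr px [320.41051954 174.85856192]
pot ctr px [320.73091217 157.6407228 ]
nadir [321.74926573 102.91459469]
```

```bash
python3 - <<'E'
from h import *
o=ctrl.get_obs();c=model("wrist",o);R=np.array(o['eef_rot']);p=np.array(o['eef_pos'])
T=lambda px,z:(R.T@(onz(c,px,z)-p))[:2]
a,b=T((304,146.5),.032),T((333,153.5),.032);l0,l1=T((302.5,148),.032),T((297,172),.03);r0,r1=T((333.5,160),.032),T((326.5,192),.03)
ang=lambda v:np.degrees(np.arctan2(v[1],v[0]))
print("upper edge len",np.linalg.norm(b-a),"normal ang",ang(b-a)-90,"left",ang(l0-l1),"right",ang(r0-r1))
th=np.radians(13);u=np.array([np.cos(th),np.sin(th)])
print("plinth ctr",(a+b)/2-.030*u)
print("head",T((315.5,177),.093))
print("pot ctr", (R.T@(np.array([.645,-.057,0])-p))[:2])
E
```

```text
upper edge len 0.038064289279734584 normal ang 13.58170656702363 left 13.93210897743757 right 11.524286475622098
plinth ctr [-0.01677785 -0.01155402]
head [-0.00912357 -0.00772789]
pot ctr [ 0.00036021 -0.00204494]
```

```bash
python3 - <<'E'
from h import *
o=ctrl.get_obs();c=model("wrist",o);R=np.array(o['eef_rot']);p=np.array(o['eef_pos'])
th=np.radians(13);u=np.array([np.cos(th),np.sin(th)]);n=np.array([-u[1],u[0]])
for cu in(-.019,-.0148,-.0106):
    ctr=u*cu-n*.005
    for nm,k,z in(("plinth",.030,.032),("trunk",.024,.086)):
        print(cu,nm,[np.round(proj(c,p*[1,1,0]+R@np.append(ctr+s*k*u,0)*[1,1,0]+[0,0,z])).tolist() for s in(1,-1)])
    print("head",proj(c,p*[1,1,0]+R@np.append(ctr,0)*[1,1,0]+[0,0,.093]),"plinth w",[np.round(proj(c,p*[1,1,0]+R@np.append(ctr+.03*u+s*.023*n,0)*[1,1,0]+[0,0,.032])).tolist() for s in(1,-1)])
# wider look at rows 190-205
im=cv2.imread("pics/w7.png")
for r in range(140,206,3):print(r,''.join('%x'%(int(im[r,q,2])//16) for q in range(288,348)))
E
```

```text
-0.019 plinth [[321.0, 151.0], [310.0, 195.0]]
-0.019 trunk [[319.0, 163.0], [310.0, 202.0]]
head [314.40500236 184.36878524] plinth w [[338.0, 155.0], [303.0, 147.0]]
-0.0148 plinth [[321.0, 147.0], [311.0, 192.0]]
-0.0148 trunk [[320.0, 159.0], [311.0, 199.0]]
head [315.22541713 180.81641666] plinth w [[339.0, 152.0], [304.0, 143.0]]
-0.0106 plinth [[322.0, 144.0], [312.0, 189.0]]
-0.0106 trunk [[321.0, 155.0], [312.0, 196.0]]
head [316.05098205 177.24174805] plinth w [[340.0, 148.0], [304.0, 140.0]]
140 655666666666666666665666665666666666666556665666666666666666
143 666666666666665666666666666666665666666666666666666666665665
146 666666666666666566666665666666566566666666666666665666666656
149 666666666666556cecdddca9778887887777777766555666666556666666
152 66666666666656ceeffdaa99999888887878788888776566666666555556
155 6666666656557deefcbdddddddcccbbbaaaa999998877666565566666666
158 656666666667dfefeceeffffffffffeeeeeeddddccba9656666666666665
161 6666666566657fffbdefffeeba99999abdfffffffedcb866665665666666
164 56666666665568ccdfd988999999bffec98889dffedca756666665665656
167 6666666656bfda9a99aabbbbbbbbcfffd99999889cdc8556666656666556
170 66666666669cccabbccdddddddddddcccbbaaa9988896566655666655655
173 6666666658ffffcddeeeeeeeeeeeeeeedddcbbaa98876566555666555556
176 6666566666adeddeeffffffffffffffeeeeddccba9875665555555656566
179 66666666669aaceefffffffffffffffffeeeeddcba965556665566556666
182 6666666666babefefffffffffffffffffffeeedcba656655556666665566
185 6666666667bbdffffffffffffffffffffffeeddb96555566556666656555
188 666666666affefffffffffffcbcdfffffeeedeeb65556665656566665656
191 66666665557cefdaacdefffeefdadfffffffeed655556666665655656555
194 666555566666666656655558ccb7689abbaa965566656556565666566655
197 666666666656665666665666666666566666556555555555666565655565
200 666666655556666666666656666666655666666656555555656556656666
203 565656666666665666666666555656666665655556556666666666565656
```

The rows are not in the units I measure in: shifts go in shares of 80 cm and turns go in shares of 2 rad. I convert before sending: 0.03 m is 0.0375, -0.013 m is -0.0163, 0.114 rad is 0.057.

Call:
inch_along:
  motion:
    - [0.68, [-0.0163, -0.0101, 0.025], 0]
    - [0.68, [0, 0, 0.0375], 0.057]
    - [0.68, [0, 0, 0.0375], 0.0565]
    - [0.68, [0, 0, 0.0375], 0]
    - [0.68, [0, 0, 0.0375], 0]
    - [0.68, [0, 0, 0], 0]
    - [0.68, [0, 0, 0], 0]

```text
time: 14.77
eef_pos: [0.6421, -0.0704, 0.1662]
eef_rot: [[-0.055, 0.998, -0.004], [0.998, 0.055, 0.001], [0.002, -0.004, -1.0]]
force: [0.5, 0.0, 0.6]
gripper_width: 0.681
gripper_force: 0.0
```

```bash
python3 - <<'E'
from h import *
im,c,o=shot("wrist","w8");R=np.array(o['eef_rot']);p=np.array(o['eef_pos']);print(p)
hsv=cv2.cvtColor(im,cv2.COLOR_BGR2HSV);m=cv2.inRange(hsv,(12,30,100),(35,255,255));m[:, :230]=0;m[:,410:]=0
n,l,s,ce=cv2.connectedComponentsWithStats(m);i=1+s[1:,4].argmax();print(s[i],ce[i],cv2.minAreaRect(np.argwhere(l==i)[:,::-1].astype(np.float32)))
x,y,w,h=s[i,:4]
for r in range(y-4,y+h+4,4): print(r,''.join('%x'%(int(im[r,q,2])//16) for q in range(x-6,x+w+6)))
print([np.round((R.T@(onz(c,ce[i],z)-p))[:2],4) for z in(.06,.093)])
E
```

```text
[ 0.64206373 -0.07037746  0.16618177]
[ 294  158   55   81 3530] [322.18016997 195.43824363] ((321.0, 198.0), (80.0, 54.0), 90.0)
154 6665666666666666666665666666665666666666666666666666665666666655555
158 6666666566666666666666666666666766766766676777776665666665666666666
162 6666666666569a99877777888888887888888888888888888787776666666656566
166 66656666657abcccccbba9878887888888888888888888888888787765666666666
170 6666666656bfffffb9999999999999999999999aaa99a99a9aa9998887666666666
174 6666666568deffaacccccccddcccdcdddcdddddddddddddddddccbbaa8766666666
178 666666667cdeeaceeeefffffffffffffffffffffffffffffffffeeddcba86666666
182 6666666657effbceeeffffffffffecb99888888888abcfffffffeeedcca86666666
186 6666666666affaceeefffea8888898998889998899998888889ceeeddca86566666
190 66666666668bbacefe9888999999999aefffffeeb899999999998889dca86666666
194 6666666658fea9ba8899aaaaabbbbbbbbdffffdbaaaaaaaaaa99999
[... 231 characters left out ...]
0 66666668dffffddeeeeeefffffffffffffffffffffffeeeeeeeedddccbba8656666
214 666666666667abdeeeffffffffffffffffffffffffffffffeeeeeedddcb96666666
218 666666666666baadeefffffffffffffffffffffffffffffffffeeeddcbb86666666
222 6666666666668a9cffffffffffffffffffffffffffffffffffeeeddeeeb76666666
226 6666666666668efedffffffffffffffffffffffffffffffeeeffffffe9556666666
230 666666666666669effffffdddddddddcb8899998889baabbbbb8765556666666666
234 666666666666666666666666666666657efffffed96666666666666666665666656
238 6666666666666666666666666666666665679987666666666666666666666666666
242 6666666666666665666666666666666666666666666666666666666666666666666
[array([-0.0001, -0.0003]), array([ 0.0092, -0.0004])]
```

The casting is now square to the gripper and centred between the fingers (columns 294–349, midline 321.5).

In the tool's units: 0.035 m is 0.0438, 0.033 m is 0.0413.

```bash
python3 -c "
from h import *
o=ctrl.get_obs();print(np.array(o['eef_rot']).T@(onz(model('wrist',o),(323,207),.093)-o['eef_pos']))"
```

```text
[0.00011997 0.00016592 0.0755897 ]
```

Call:
inch_along:
  motion:
    - [0.68, [0, 0, 0.0438], 0]
    - [0.68, [0, 0, 0.0438], 0]
    - [0.68, [0, 0, 0.0413], 0]
    - [0.68, [0, 0, 0], 0]
    - [0.68, [0, 0, 0], 0]

```text
time: 15.23
eef_pos: [0.6437, -0.0718, 0.0653]
eef_rot: [[-0.054, 0.999, -0.001], [0.999, 0.054, 0.0], [0.0, -0.001, -1.0]]
force: [0.3, -0.1, -0.2]
gripper_width: 0.681
gripper_force: 0.0
```

Call:
inch_along:
  motion:
    - [0, [0, 0, 0], 0]
    - [0, [0, 0, 0], 0]
    - [0, [0, 0, 0], 0]
    - [0, [0, 0, 0], 0]
    - [0, [0, 0, 0], 0]

```text
time: 15.65
eef_pos: [0.646, -0.0729, 0.0688]
eef_rot: [[-0.053, 0.999, 0.006], [0.999, 0.053, -0.002], [-0.002, 0.006, -1.0]]
force: [-2.5, 0.8, 5.8]
gripper_width: 0.388
gripper_force: 58.9
```

In the tool's units: -0.04 m is -0.05, -0.03 m is -0.0375.

Call:
inch_along:
  motion:
    - [0, [0, 0, -0.0188], 0]
    - [0, [0, 0, -0.0375], 0]
    - [0, [0, 0, -0.05], 0]
    - [0, [0, 0, -0.05], 0]
    - [0, [0, 0, -0.05], 0]
    - [0, [0, 0, -0.05], 0]
    - [0, [0, 0, -0.0375], 0]
    - [0, [0, 0, 0], 0]

```text
time: 16.32
eef_pos: [0.6471, -0.0732, 0.3117]
eef_rot: [[-0.053, 0.998, 0.017], [0.999, 0.053, -0.005], [-0.006, 0.017, -1.0]]
force: [0.4, -0.6, -0.6]
gripper_width: 0.386
gripper_force: 60.0
```

```bash
python3 - <<'E'
from h import *
o=dict(eef_pos=[.5445,-.1533,.2747],eef_rot=[[0.779, 0.627, 0.016], [0.627, -0.779, -0.009], [0.007, 0.017, -1.0]])
c=model("wrist",o)
for px,z in(((516,270),.19),((480,292),.19),((442,235),.09)):print("brush",onz(c,px,z))
im=cv2.imread("pics/scene0.png");c=model("scene")
for px in((168,264),(182,262)):print("scene tip",onz(c,px,.19))
print("neigh (w1)",end=' ');o=dict(eef_pos=[.548,-.138,.371],eef_rot=[[.68,-.733,-.001],[-.733,-.68,0],[-.001,0,-1]]);c=model("wrist",o);print(onz(c,(517,159),.085))
for px in((461,38),(394,98),(474,192),(537,142)):print(onz(c,px,.015)[:2])
im=cv2.imread("pics/w1.png");o=ctrl.get_obs();print(o['eef_pos'],o['joints'])
E
```

```text
brush [ 0.59753936 -0.30644227  0.19      ]
brush [ 0.56641373 -0.2983707   0.19      ]
brush [ 0.57621427 -0.29851589  0.09      ]
scene tip [ 0.55573382 -0.35455151  0.19      ]
scene tip [ 0.56493802 -0.32960822  0.19      ]
neigh (w1) [ 0.35817177 -0.31206969  0.085     ]
[ 0.51242285 -0.38414741]
[ 0.52285108 -0.26565255]
[ 0.32682697 -0.25342016]
[ 0.31778106 -0.36883899]
[ 0.64712515 -0.07316171  0.31173583] [-2.94488075e-01  2.85777864e-01  1.31961176e+00  4.99784662e-05
  1.51821261e+00 -3.47752411e-01]
```

In the tool's units: -0.024 m is -0.03, -0.0191 m is -0.0239.

Call:
inch_along:
  motion:
    - [0, [-0.03, -0.0239, 0], 0]
    - [0, [-0.03, -0.0239, 0], 0]
    - [0, [-0.03, -0.0239, 0], 0]
    - [0, [-0.03, -0.0239, 0], 0]
    - [0, [-0.03, -0.0239, 0], 0]
    - [0, [-0.03, -0.0239, 0], 0]
    - [0, [-0.03, -0.0239, 0], 0]
    - [0, [-0.03, -0.0239, 0], 0]

```text
time: 16.98
eef_pos: [0.5002, -0.2732, 0.3011]
eef_rot: [[-0.053, 0.999, 0.002], [0.999, 0.053, -0.002], [-0.002, 0.002, -1.0]]
force: [0.7, -0.9, -1.5]
gripper_width: 0.384
gripper_force: 59.9
```

Call:
inch_along:
  motion:
    - [0, [-0.03, -0.0239, 0], 0]
    - [0, [-0.03, -0.0239, 0], 0]
    - [0, [0, 0, 0], 0]
    - [0, [0, 0, 0], 0]
    - [0, [0, 0, 0], 0]

```text
time: 17.4
eef_pos: [0.4657, -0.3219, 0.3004]
eef_rot: [[-0.052, 0.999, 0.002], [0.999, 0.052, -0.001], [-0.001, 0.001, -1.0]]
force: [0.1, 0.6, -1.6]
gripper_width: 0.387
gripper_force: 60.0
```

```bash
python3 - <<'E'
from h import *
im,c,o=shot("wrist","w9");R=np.array(o['eef_rot']);p=np.array(o['eef_pos']);print(p,np.round(o['joints'],2))
hsv=cv2.cvtColor(im,cv2.COLOR_BGR2HSV);m=cv2.inRange(hsv,(8,45,110),(24,200,255))
n,l,s,ce=cv2.connectedComponentsWithStats(m)
for i in range(1,n):
    if s[i,4]>500:
        h=cv2.convexHull(np.argwhere(l==i)[:,::-1].astype(np.float32));q=cv2.approxPolyDP(h,6,True)[:,0];print(s[i],[(a.tolist(),np.round(onz(c,a,.015)[:2],4).tolist()) for a in q])
g=(hsv[:,:,0]>60)&(hsv[:,:,0]<100)&(hsv[:,:,1]>90)
for r in range(0,400,16): print(r,''.join('g' if g[r,q] else ('w' if m[r,q] else '.') for q in range(0,640,8)))
E
```

```text
[ 0.46566286 -0.32194667  0.30044553] [-0.81  0.11  1.55  0.    1.48 -0.87]
[  210    99   159   235 21807] [([214.0, 99.0], [0.3268, -0.2547]), ([368.0, 120.0], [0.522, -0.2702]), ([363.0, 284.0], [0.5363, -0.5062]), ([328.0, 333.0], [0.4895, -0.5946]), ([284.0, 299.0], [0.4201, -0.5376]), ([210.0, 187.0], [0.3168, -0.3692])]
0 ..............gg.gggggggggggggggggggggggggggggggg...wwgg..........gggg..........
16 ..............ggggggggggggggggggggggggggg..ggggg.ggggggggggggggggggggg..........
32 ..............ggggggggggggggggggggggggggggggggg.ggggggggggggggggggggggggggg.....
48 ...............gggggggggggggggggggggggggggggggggggggggggggggggggggggggggggg.....
64 ...............gggggggggggggggggggggggggggggggg
[... 1031 characters left out ...]
gggggg..............
272 ...................................wwwwwwwwwww..................................
288 ....................................wwwwwwwwww..................................
304 .....................................w....ww....................................
320 ........................................ww......................................
336 ................................................................................
352 ................................................................................
368 ................................................................................
384 ................................................................................
```

In the tool's units: 0.04 m is 0.05, 0.02 m is 0.025.

Call:
inch_along:
  motion:
    - [0, [-0.0019, 0.0025, 0.05], 0]
    - [0, [0, 0, 0.05], 0]
    - [0, [0, 0, 0.05], 0]
    - [0, [0, 0, 0.05], 0]
    - [0, [0, 0, 0.0375], 0]
    - [0, [0, 0, 0.025], 0]
    - [0, [0, 0, 0], 0]
    - [0, [0, 0, 0], 0]

```text
time: 18.12
eef_pos: [0.4678, -0.322, 0.0888]
eef_rot: [[-0.055, 0.999, -0.001], [0.999, 0.055, 0.002], [0.002, -0.001, -1.0]]
force: [0.1, -0.4, -1.2]
gripper_width: 0.384
gripper_force: 60.0
```

Call:
inch_along:
  motion:
    - [0, [0, 0, 0.0063], 0]
    - [0, [0, 0, 0.005], 0]
    - [0, [0, 0, 0.0038], 0]
    - [0, [0, 0, 0], 0]
    - [0, [0, 0, 0], 0]

```text
time: 18.53
eef_pos: [0.4677, -0.3236, 0.0779]
eef_rot: [[-0.053, 0.999, 0.001], [0.999, 0.053, -0.001], [-0.001, 0.001, -1.0]]
force: [0.8, -0.2, -1.3]
gripper_width: 0.387
gripper_force: 60.0
```

In the tool's units: 0.004 m is 0.005, 0.003 m is 0.0038.

Call:
inch_along:
  motion:
    - [0, [0, 0, 0.005], 0]
    - [0, [0, 0, 0.0038], 0]
    - [0, [0, 0, 0], 0]
    - [0, [0, 0, 0], 0]

```text
time: 18.87
eef_pos: [0.4673, -0.3233, 0.07]
eef_rot: [[-0.053, 0.999, -0.001], [0.999, 0.053, 0.001], [0.001, -0.0, -1.0]]
force: [0.6, 0.2, -1.7]
gripper_width: 0.383
gripper_force: 60.0
```

Call:
inch_along:
  motion:
    - [0, [0, 0, 0.0038], 0]
    - [0, [0, 0, 0], 0]
    - [0, [0, 0, 0], 0]

```text
time: 19.12
eef_pos: [0.4674, -0.3233, 0.0671]
eef_rot: [[-0.053, 0.999, -0.0], [0.999, 0.053, 0.0], [0.0, -0.0, -1.0]]
force: [0.2, 0.3, -1.3]
gripper_width: 0.383
gripper_force: 60.0
```

Call:
inch_along:
  motion:
    - [0, [0, 0, 0.0025], 0]
    - [0, [0, 0, 0], 0]
    - [0, [0, 0, 0], 0]

```text
time: 19.37
eef_pos: [0.4678, -0.3237, 0.0659]
eef_rot: [[-0.053, 0.999, 0.0], [0.999, 0.053, -0.001], [-0.001, 0.0, -1.0]]
force: [-0.6, 0.7, 4.1]
gripper_width: 0.387
gripper_force: 60.3
```

Contact came at the expected height (TCP 0.066, +4 N). I'll release, retreat and check numerically.

Call:
inch_along:
  motion:
    - [0.45, [0, 0, 0], 0]
    - [0.5, [0, 0, 0], 0]
    - [0.6, [0, 0, 0], 0]
    - [0.6, [0, 0, 0], 0]
    - [0.6, [0, 0, -0.0125], 0]
    - [0.6, [0, 0, -0.0375], 0]
    - [0.6, [0, 0, -0.05], 0]
    - [0.6, [0, 0, -0.05], 0]

```text
time: 20.03
eef_pos: [0.4668, -0.3226, 0.1864]
eef_rot: [[-0.053, 0.999, -0.002], [0.999, 0.053, 0.002], [0.002, -0.002, -1.0]]
force: [0.5, -0.2, 0.9]
gripper_width: 0.604
gripper_force: 0.0
```

Call:
inch_along:
  motion:
    - [0.6, [0, 0, -0.05], 0]
    - [0.6, [0, 0, -0.05], 0]
    - [0.6, [0, 0, -0.05], 0]
    - [0.6, [0, 0, 0], 0]
    - [0.6, [0, 0, 0], 0]

```text
time: 20.45
eef_pos: [0.4686, -0.3245, 0.3097]
eef_rot: [[-0.053, 0.999, 0.005], [0.999, 0.053, -0.006], [-0.006, 0.005, -1.0]]
force: [0.3, 0.8, -0.9]
gripper_width: 0.599
gripper_force: 0.0
```

```bash
python3 - <<'E'
from h import *
im,c,o=shot("wrist","w10");R=np.array(o['eef_rot']);p=np.array(o['eef_pos']);print(o['time'],p)
e=proj(c,[.469,-.3235,.090]);print("expected head px",e, "foot",proj(c,[.469,-.3235,.015]),proj(c,[.469,-.3235,.029]))
a,b=[int(v) for v in e];hsv=cv2.cvtColor(im,cv2.COLOR_BGR2HSV)
for r in range(b-50,b+40,4): print(r,''.join('%x'%(int(hsv[r,q,1])//16) for q in range(a-46,a+46,1)))
E
```

```text
20.45 [ 0.46864496 -0.32449096  0.30970603]
expected head px [321.6748817  165.77282856] foot [321.36488049 155.07215709] [321.41478412 156.79473869]
115 66655655555555565655555555555555555555555555555555555555555555555555555555666666666656553268
119 66666666666666665666655656566555566555555555655555555555555555555555555555555555555555555649
123 56655555655556665666656566665655656555665666666655555555665555655565555555555555555555555569
127 55555555555555555555555555555655555666666665665666656556666666556666666555556555556555656398
131 65655555555555555555555554444333433333333333333333333333333355556556565655656666566666664788
135 55666666666665666666666653222333334444444444444444443322222345565555555555555
[... 964 characters left out ...]
555555555636545544454
179 56656565665665565556565555554222233333333322344444444555555555555555555565555556477646777777
183 66556656656555556555555555555555555655665656556555555555556555555555555555555566487657777777
187 55555555555555555555555556655655565555555555655555555555555555555556556555656664876467777877
191 56655555555555555555555555555555555555555555555555555555555555555655555555556656776467777777
195 76766666654332445444555666665556565555555555555555555555555555555555555555555648776677777777
199 66666666666654666666666666666676666666666554333344445556666556555555555555556388764677777778
203 66666666666665666666666666666666666666666676666466666666666777777777777766646877764687778777
```

```bash
python3 -c "
from bench import ctrl
print(ctrl.hand_in())"
```

```text
the job is handed in; nothing more can be done
None
```

I handed the job in at about 20.5 s: tap in line with its pipe (open), lid flat and handle up on the mat, and casting upright within about 3 mm of the middle of the board's free end; I measured the casting's final position from image data only, and no verdict came back.

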